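# Change the data logger under the cell bars

### The arm

A 7-joint arm with a two-finger parallel gripper is mounted at the origin on the work surface. World frame = base frame: x ahead of the robot, y to its left, z up, the work surface at z = 0. Lengths are in m, angles in degrees, forces in N, time in s.
With the tool pointing down it reaches from about 0.425 to 0.875 m from the base axis. Payload 4.7 kg.
Tool frame: the origin (TCP) lies between the finger pads; the fingertips stand 8 mm ahead of it and the grasp point (between the pads) lies 11 mm behind it (env.tip_extent is the distance from the TCP to the fingertips, in m); z points along the fingers, y is the line along which they close (so a half turn about z gives the same grasp; the last joint's range is limited). The gripper opens to 87 mm and grips with 3 to 60 N. Pads are 19 mm wide; open, the fingers measure 117 mm over their backs; the gripper's body (75 mm by 190 mm) begins 51 mm behind the grasp point.
Start: joints at [-75.224, 18.392, -4.016, 83.108, 1.295, 78.541, -3.26], TCP at [0.157, 0.631, 0.231] pointing down, gripper open.
Joint ranges: [-163.93, 163.93], [-17.29, 119.83], [-79.2, 71.16], [3.27, 140.29], [-89.18, 269.18], [5.43, 117.66], [-154.24, 154.24]. Speed limits (degrees/s): [147.25, 147.25, 180, 180, 180, 180, 180].

### API

Orientations are given as [roll, pitch, yaw] about the fixed x, y, z axes, in that order (R = Rz(yaw) Ry(pitch) Rx(roll)).
In Python, from cell import sensors, vision, workorder, env gives the robot as it stands.
- The arm moves only by the tool drive_tool, never from a script. Its argument "moves" is a list of rows, each an object of numbers: "x", "y", "z": the shift along the tool's x, y, z in mm; "rx", "ry", "rz": the turn, a rotation vector about the tool's x, y, z in rad; "fingers": the closure, from -1 (fully open) to 1 (shut). In form: [{"x": .., "y": .., "z": .., "rx": .., "ry": .., "rz": .., "fingers": ..}, ...]. A call has 1 to 20 rows; each row is the pose to reach, as a shift and turn from the pose commanded when the call began, along the tool's axes at that moment; what a row does not reach only later rows make up. A row lasts 1/8 s, in which the tool goes at most 62.5 mm and 10.7 degrees, less where a joint would pass 70% of its speed; a pose out of reach is approached as far as the arm can. A call with a gripper value outside its range is refused whole. The fingers move at their own pace and stop on an object; "force" is the grip in N (left out, the last holds). Time passes only in rows, so rows that repeat a pose let the fingers close. It gives the time, the measured TCP pose, the force, the opening and the grip force at its end, in the units of the state.
- sensors.get_obs(): the state, without advancing time (a new reading comes with each control period).
- vision.read_camera(name): name is "side" or "top"; returns a dict with "image" (384x512x3 uint8, red, green, blue), "fx", "fy", "cx", "cy" (pixels), "k1" (the pictures are not rectified: a ray, as slopes to the right and down, at radius r is drawn at 1 + k1 r^2 times it, then the intrinsics apply), "R" (3x3) and "t" (3): a world point X has camera coordinates R X + t. Camera axes: x right, y down, z forward; pixel columns grow to the right and rows downward; lengths in m; the calibration is good to about 2 mm. A picture is of the moment at which its call begins. There is no depth.
- workorder.sign_off(): hands the job in; it is judged then, once.
The state is a dict: "time_s": time; "qpos": joint angles; "joint_velocities": joint speeds; "effort": joint torques, N m; "tool_pos": TCP position; "tool_rot": TCP orientation; "force": force on the tool from outside, world axes, zero at the start; "wrist_torque": the same for the moment, N m; "grip_width": finger opening in m; "grasp_force": force on a finger pad.
Only numpy, scipy, OpenCV 4.12 (cv2) and the standard library are available. Lean on these libraries where they do the work, as an engineer would, in place of code of your own. Each camera call takes 0.05 s, during which the arm holds its last target. There are 200 camera calls.

### The job

Change the data logger in the white cell-bar carrier: first set both cell bars aside, flat in the grey tray, then take the used orange logger out from under them and put it in the ring on the white reader, then put the fresh blue logger from the charging pad into the ring of the carrier, and finally lay each bar back in the carrier slot it came from. Keep the bars level with their cups up all the time, and do not disturb the amber jar or the red pot.

Things in the scene. Friction and masses are not known exactly. Their poses are not given: they have to be found in the camera images.
- bar_yellow: cell bar: wood strip 180 x 16 x 10 mm (length along its x) with a row of ten yellow cups (ends painted alike), 12 mm wide, 11 mm high, along its top; 21 mm high in all, 80 g. Origin: centre of the underside, z up. Starts in one of the carrier's two slots, along the carrier's x, above the orange logger. Grip the strip across its 16 mm width at mid-length.
- bar_green: cell bar: wood strip 180 x 16 x 10 mm (length along its x) with a row of ten green cups (ends painted alike), 12 mm wide, 11 mm high, along its top; 21 mm high in all, 80 g. Origin: centre of the underside, z up. Starts in one of the carrier's two slots, along the carrier's x, above the orange logger. Grip the strip across its 16 mm width at mid-length.
- logger_orange: Orange round data logger puck, 52 mm across, 28 mm high, about 90 g, white spot on top. Origin: centre of its underside, z up. The used one. It starts in the carrier's ring under the two bars, seen between them; it is wider than the 40 mm gap between them. Goes to the ring of the reader.
- logger_blue: Blue round data logger puck, 52 mm across, 28 mm high, about 90 g, white spot on top. Origin: centre of its underside, z up. The fresh one. It starts standing on the black charging pad, 10 mm above the table. Goes to the ring of the carrier.
- carrier: white carrier, fixed, 170 (x) x 130 (y) mm, base 6 mm thick. Origin: centre of underside. Ring on the plate about the origin: black rim 3 mm high, 70 mm inside. End walls 14 mm thick at x = +/-76, each with two notches 28 wide at y = +/-28; notch floors 50 mm, wall tops 59 mm above the table. In these slots the bars rest along x, underside at 50 mm, centred within 3 mm.
- tray: shallow grey plastic tray, fixed, 250 (x) x 180 (y) mm, 15 mm high with 5 mm walls, floor about 5 mm above the table. Origin: centre of its underside; z up. There is room for both bars side by side along its x, for instance at y = +/-32 mm.
- reader: white reader with a red lamp and a little green screen, fixed block 120 (x) x 100 (y) x 22 mm. Origin: centre of its underside; z up. Its top, 22 mm above the table, carries a ring around the origin axis: black rim 3 mm high, 70 mm inside width, grey spot in the middle.
- charger: black charging pad, fixed, 90 x 90 x 10 mm, on which the blue logger starts. Origin: centre of its underside; z up.
- jar: amber glass jar with white lid, 60 mm across, 75 mm high, stands beyond the charging pad. Bystander: leave it. Origin: centre of its underside.
- pot: small open red plastic pot, 60 mm across the rim, 50 mm high, stands beyond the reader. Bystander: leave it. Origin: centre of its underside.
Not all that is in view belongs to the job. There is more than one size of the logger_orange; the job needs the smaller. Of the things that look like the logger_blue, the smaller one is meant.

How it is judged:
By the outcome, as a careful person would: the job done as asked, in the order asked, and still so for the second after the job is handed in, with the robot touching nothing.
It also fails if it takes over 136 s, if anything falls off the work surface, if the arm or the gripper's body presses on something with over 40 N, if the wrist force passes 120 N, or if a joint passes its speed limit or range.

## Working session

There is one attempt and no reset: what is moved stays moved. The work goes in short steps, Python scripts to look and compute and a tool call to move; the robot and the scene stay as the last step left them, time stands still between calls to the robot, and variables do not carry over. Pictures are saved under pics/ and viewed, at most 14 in all, crops included, and the job is handed in when it is done.

Besides the shell and the picture viewer there is one more tool, called after "Emit:" by a JSON object that holds its "method" and its "body", one argument or row to a line. drive_tool: Moves the arm, as the interface text tells. Its arguments: {"type":"object","properties":{"moves":{"type":"array"},"force":{"type":"number"}},"required":["moves"]}

```bash
ls; mkdir -p pics
python3 - <<'E'
from cell import sensors, vision, workorder, env
import cv2
print({k:v for k,v in sensors.get_obs().items()}, env.tip_extent)
for n in("top","side"):
    c=vision.read_camera(n); cv2.imwrite(f"pics/{n}0.png",cv2.resize(c["image"][:,:,::-1],(800,600),interpolation=cv2.INTER_CUBIC))
    print({k:v for k,v in c.items() if k!="image"})
E
```

```text
pics
{'time_s': 0.0, 'qpos': array([-75.22072005,  18.43931573,  -4.01734209,  83.17438762,
         1.29547924,  78.54225168,  -3.26049452]), 'joint_velocities': array([ 0.04041837, -0.08827721,  0.09303656,  0.05859782,  0.07720097,
       -0.01201317,  0.01169265]), 'effort': array([-3.52912475e-04, -4.91286314e+01, -4.04089121e-01, -3.12530923e+01,
       -6.38570962e-02,  4.39431961e-02,  1.77904080e-04]), 'tool_pos': array([0.156836  , 0.63023377, 0.22946337]), 'tool_rot': array([-1.79889325e+02,  5.71310346e-03,  1.66031783e+02]), 'force': array([-0.26212685,  0.18906952,  0.14043629]), 'wrist_torque': array([0.00887989, 0.0030354 , 0.01357437]), 'grasp_force': 0.0, 'grip_width': 0.08738819767148771} 0.008
{'fx': 489.0726263448884, 'fy': 489.0726263448884, 'cx': 266.0154129541976, 'cy': 187.9079096039129, 'k1': 0.0495942663596842, 'R': array([[ 0.054477  , -0.99851278,  0.00211818],
       [-0.97646173, -0.05371707, -0.20889463],
       [ 0.20869774,  0.00931164, -0.97793586]]), 't': array([0.02890736, 0.53628642, 1.19652494])}
{'fx': 354.042689997122, 'fy': 354.042689997122, 'cx': 251.19127280633646, 'cy': 188.3971509921422, 'k1': 0.012229920789114515, 'R': array([[-0.99790543, -0.06430742, -0.00702226],
       [-0.04540411,  0.77358871, -0.63205931],
       [ 0.04607844, -0.63041657, -0.7748882 ]]), 't': array([0.54907586, 0.01525315, 1.16393231])}
```

View pics/top0.png

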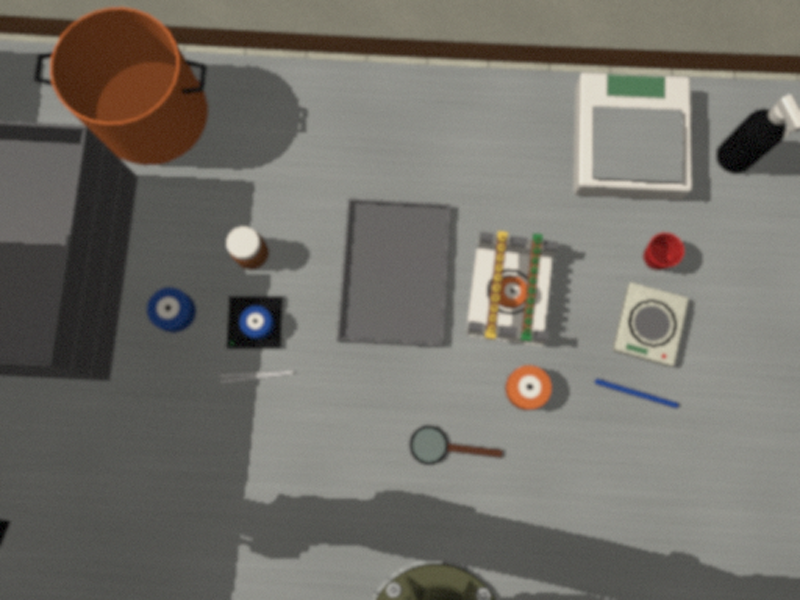

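View pics/side0.png

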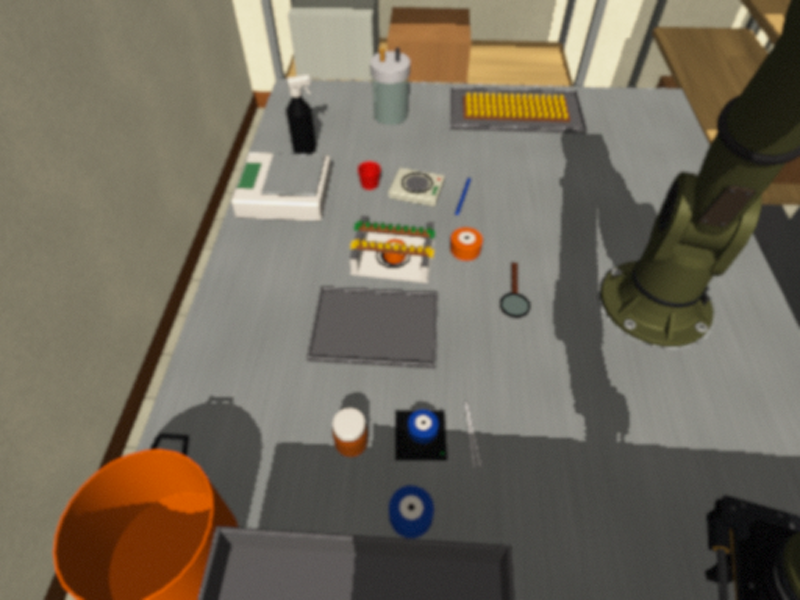

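The top view at 800 px scale shows the tray (398,272), carrier (510,290) with yellow bar left and green bar right, small orange between them, reader ring (653,322), small blue on the pad (255,322), jar (243,245) and pot (665,250). The decoys are large orange (529,387) and large blue (170,309). The side view agrees.

```bash
cat > h.py <<'E'
import numpy as np, cv2
from cell import sensors, vision
def K(c): return np.array([[c["fx"],0,c["cx"]],[0,c["fy"],c["cy"]],[0,0,1.]]), np.array([c["k1"],0,0,0,0])
def ray(c,uv):
    k,d=K(c); n=cv2.undistortPoints(np.float64(uv).reshape(-1,1,2),k,d).reshape(-1,2)
    return -c["R"].T@c["t"], np.c_[n,np.ones(len(n))]@c["R"]
def onz(c,uv,z):
    o,d=ray(c,uv); return o+d*((z-o[2])/d[:,2])[:,None]
def proj(c,X):
    k,d=K(c); return cv2.projectPoints(np.float64(X).reshape(-1,1,3),cv2.Rodrigues(c["R"])[0],c["t"],k,d)[0].reshape(-1,2)
def mask(c,lo,hi,box):  # HSV range, box in 800-px picture units
    m=cv2.inRange(cv2.cvtColor(c["image"],cv2.COLOR_RGB2HSV),np.array(lo),np.array(hi))
    x0,y0,x1,y1=[int(v*.64) for v in box]; o=np.zeros_like(m); o[y0:y1,x0:x1]=m[y0:y1,x0:x1]; return o
def pts(m): 
    v,u=np.nonzero(m); return np.c_[u,v].astype(float)
E
python3 - <<'E'
from h import *
T=vision.read_camera("top");S=vision.read_camera("side")
print("cams",-T["R"].T@T["t"],-S["R"].T@S["t"])
Y=((20,110,90),(34,255,255));G=((45,90,40),(80,255,220));O=((3,150,120),(16,255,255));B=((105,120,60),(125,255,255))
for n,c,b in(("T",T,dict(y=(480,225,515,345),g=(512,225,550,345),o=(485,262,545,315),b=(235,300,280,345))),("S",S,dict(y=(340,235,440,262),g=(350,215,440,240),o=(380,235,410,268),b=(405,408,442,445)))):
    for k,h,z in(("y",Y,.067),("g",G,.067),("b",B,.03)):
        p=pts(mask(c,*h,b[k])); (cx,cy),wh,a=cv2.minAreaRect(p.astype(np.float32)); w=onz(c,p,z)
        q=w[:,:2]-w[:,:2].mean(0); _,_,vt=np.linalg.svd(q,full_matrices=False); t=q@vt[0]
        mid=w[:,:2].mean(0)+vt[0]*(t.max()+t.min())/2
        print(n,k,len(p),"mid",mid.round(4),"len",np.ptp(t).round(4),"wid",np.ptp(q@vt[1]).round(4),"ang",np.degrees(np.arctan2(vt[0][1],vt[0][0])).round(2))
def crop(c,b,s,f):
    x0,y0,x1,y1=[int(v*.64) for v in b]; return cv2.resize(c["image"][y0:y1,x0:x1,::-1],None,fx=s,fy=s,interpolation=cv2.INTER_CUBIC),(x0,y0)
a,o1=crop(T,(460,220,700,370),5,0); print(o1,a.shape); cv2.imwrite("pics/c1.png",a)
a,o1=crop(T,(215,190,465,355),5,0); print(o1,a.shape); cv2.imwrite("pics/c2.png",a)
E
```

```text
cams [0.27237633 0.0465305  1.28209077] [0.49498615 0.75727221 0.91541406]
T y 215 mid [ 0.5556 -0.0717] len 0.1795 wid 0.0174 ang 175.35
T g 108 mid [ 0.5545 -0.1294] len 0.1768 wid 0.013 ang 174.98
T b 248 mid [0.4789 0.3218] len 0.0573 wid 0.0546 ang -149.08
S y 203 mid [ 0.5559 -0.0659] len 0.1799 wid 0.0646 ang -4.61
S g 97 mid [ 0.5546 -0.1237] len 0.175 wid 0.0259 ang 174.65
S b 243 mid [0.4772 0.3244] len 0.059 wid 0.0518 ang 91.45
(294, 140) (480, 770, 3)
(137, 121) (530, 800, 3)
```

View pics/c1.png

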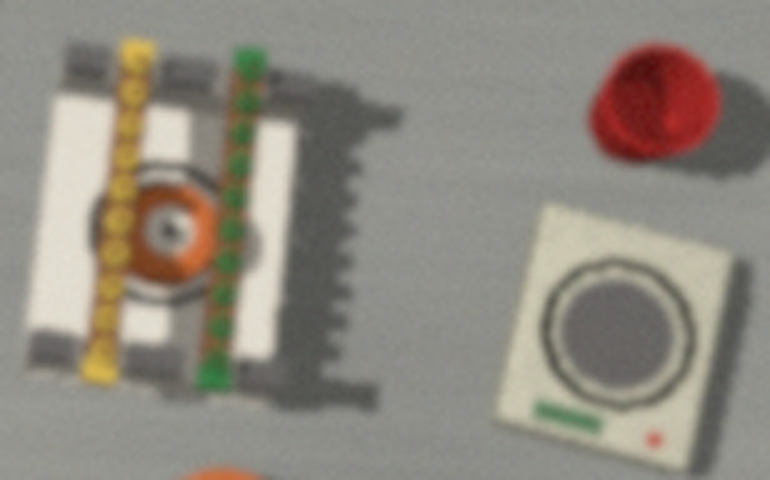

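View pics/c2.png

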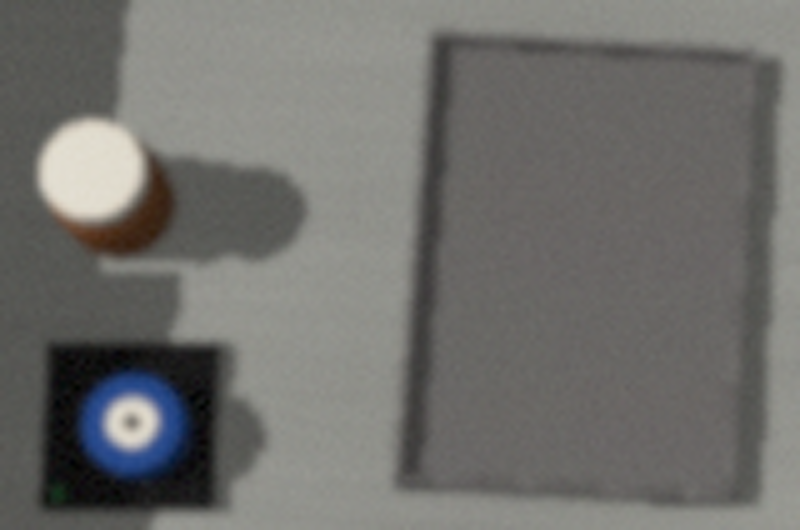

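Crop 1 shows the carrier ring at (173,232), puck spot at (168,230), reader ring at (620,334) and bars running upright. Crop 2 shows the tray's outer corners (435,35), (780,57), (762,500), (398,488), blue spot at (131,422) and jar lid at (93,170).

Run:
```python
from h import *
T=vision.read_camera("top");S=vision.read_camera("side")
def c1(p,z): return onz(T,(np.float64(p).reshape(-1,2)+.5)/5-.5+[294,140],z)[:,:2].round(4)
def c2(p,z): return onz(T,(np.float64(p).reshape(-1,2)+.5)/5-.5+[137,121],z)[:,:2].round(4)
print("ring",c1((173,232),.009),"orange",c1((168,230),.034),"reader",c1((620,334),.025),"pot",c1((663,97),.05))
print("reader corners",c1([(545,203),(735,250),(690,470),(495,418)],.022).tolist())
t=c2([(435,35),(780,57),(762,500),(398,488)],.015);print("tray",t.tolist(),t.mean(0))
print("blue",c2((131,422),.038),"pad",c2([(48,345),(220,347),(213,507),(42,503)],.01).mean(0),"jar",c2((93,170),.075))
w=lambda u,v:(np.array([[u,v]])+.5)*.64-.5
print("side: blue",onz(S,w(424,423),.038)[0,:2],"orange",onz(S,w(398,246),.034)[0,:2],"reader",onz(S,w(417,184),.025)[0,:2],"jar",onz(S,w(350,424),.075)[0,:2])
print("tray side",onz(S,w(np.array(0)+373,325),.01)[0,:2], onz(S,np.vstack([w(320,287),w(438,291),w(436,366),w(308,360)]),.015)[:,:2].mean(0))
```

```text
ring [[ 0.5583 -0.1064]] orange [[ 0.5537 -0.1008]] reader [[ 0.5132 -0.3372]] pot [[ 0.6348 -0.3529]]
reader corners [[0.5818, -0.2997], [0.5619, -0.3982], [0.4448, -0.3729], [0.4661, -0.2735]]
tray [[0.7038, 0.1828], [0.7017, -0.005], [0.4589, -0.0061], [0.4548, 0.1841]] [0.5798  0.08895]
blue [[0.4783 0.3213]] pad [0.481375 0.327375] jar [[0.6013 0.3452]]
side: blue [0.47523622 0.3244933 ] orange [ 0.54477244 -0.09924649] reader [ 0.51072016 -0.32397317] jar [0.59758443 0.35193341]
tray side [0.583641   0.10204212] [0.5784953  0.10302213]
```

Run:
```python
from h import *
def rect(c,yaw,lx,ly,z):
    a=np.radians(yaw);R=np.array([[np.cos(a),-np.sin(a)],[np.sin(a),np.cos(a)]])
    p=np.array([[1,1],[1,-1],[-1,-1],[-1,1]])*[lx/2,ly/2]@R.T+c; return np.c_[p,np.full(4,z)]
def circ(c,r,z): 
    t=np.linspace(0,6.28,40); return np.c_[c[0]+r*np.cos(t),c[1]+r*np.sin(t),np.full(40,z)]
M=[rect((.58,.089),0.5,.25,.18,.015),rect((.5137,-.336),13,.12,.10,.022),circ((.5132,-.3372),.0365,.025),
 rect((.5556,-.1005),-5,.17,.13,.006),circ((.5556,-.1005),.0365,.009),circ((.554,-.1005),.026,.034),
 rect((.5556,-.0717),-4.7,.18,.012,.071),rect((.5545,-.1294),-5,.18,.012,.071),circ((.4783,.3213),.026,.038),rect((.48,.327),0,.09,.09,.01)]
ims=[]
for n,(x0,y0,x1,y1),s in(("top",(140,125,450,240),2.58),("side",(190,100,310,300),2.5)):
    c=vision.read_camera(n); im=cv2.resize(c["image"][y0:y1,x0:x1,::-1],None,fx=s*1,fy=s*1,interpolation=cv2.INTER_CUBIC) 
    for m in M: cv2.polylines(im,[(((proj(c,m)+.5-[x0,y0])*s-.5)*16).round().astype(int)],True,(255,0,255),1,cv2.LINE_AA,4)
    ims.append(im); 
a,b=ims; b=cv2.rotate(b,cv2.ROTATE_90_COUNTERCLOCKWISE); w=max(a.shape[1],b.shape[1])
pad=lambda i:cv2.copyMakeBorder(i,0,0,0,w-i.shape[1],0)
o=np.vstack([pad(a),pad(b)]); print(o.shape); cv2.imwrite("pics/ov.png",o)
```

```text
(597, 800, 3)
```

View pics/ov.png

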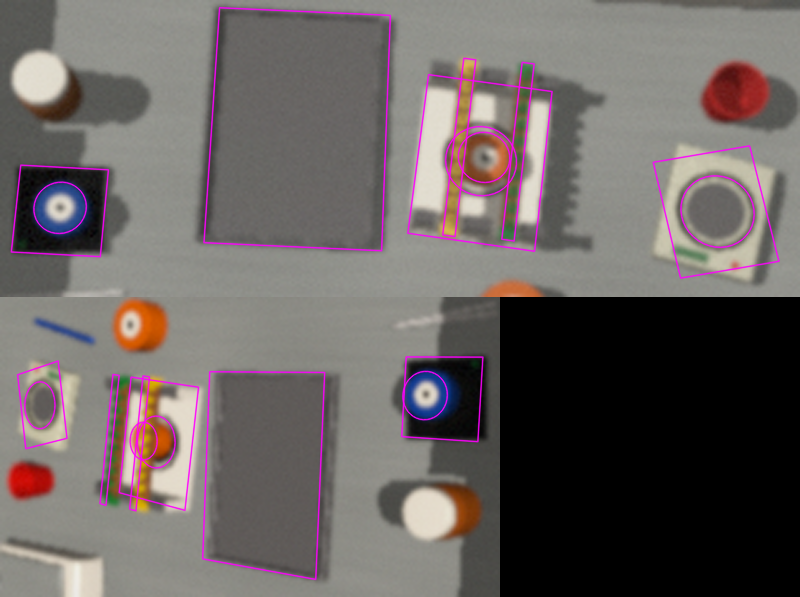

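The overlay shows top-fitted models lying about 5 px low in y in the side view for the tray, bars and reader. I'll use the gripper hovering over the yellow bar as the reference.

Emit:
{"method": "drive_tool", "body": {
  "moves": [
    {"x": 0,"y": 0,"z": -50,"fingers": -1},
    {"x": -50,"y": -35,"z": -50},
    {"x": -100,"y": -70,"z": -50},
    {"x": -150,"y": -105,"z": -50},
    {"x": -200,"y": -140,"z": -50},
    {"x": -252,"y": -174,"z": -50},
    {"x": -290,"y": -222,"z": -45,"rz": -0.05,"fingers": 0.17},
    {"x": -328,"y": -270,"z": -40,"rz": -0.1,"fingers": 0.17},
    {"x": -365,"y": -317,"z": -35,"rz": -0.162,"fingers": 0.17},
    {"x": -403,"y": -364,"z": -30,"rz": -0.162,"fingers": 0.17},
    {"x": -440,"y": -420,"z": -10,"rz": -0.162,"fingers": 0.17},
    {"x": -480,"y": -475,"z": 20,"rz": -0.162,"fingers": 0.17},
    {"x": -520,"y": -530,"z": 50,"rz": -0.162,"fingers": 0.17},
    {"x": -556,"y": -583,"z": 80,"rz": -0.162,"fingers": 0.17},
    {"x": -556,"y": -583,"z": 80,"rz": -0.162,"fingers": 0.17},
    {"x": -556,"y": -583,"z": 80,"rz": -0.162,"fingers": 0.17},
    {"x": -556,"y": -583,"z": 80,"rz": -0.162,"fingers": 0.17},
    {"x": -556,"y": -583,"z": 80,"rz": -0.162,"fingers": 0.17}
  ],
  "force": 15
}}

```text
invalid input at $.moves[0]: expected keys x, y, z, rx, ry, rz, fingers
```

Emit:
{"method": "drive_tool", "body": {
  "moves": [
    {"x": 0,"y": 0,"z": -50,"rx": 0,"ry": 0,"rz": 0,"fingers": -1},
    {"x": -50,"y": -35,"z": -50,"rx": 0,"ry": 0,"rz": 0,"fingers": -1},
    {"x": -100,"y": -70,"z": -50,"rx": 0,"ry": 0,"rz": 0,"fingers": -1},
    {"x": -150,"y": -105,"z": -50,"rx": 0,"ry": 0,"rz": 0,"fingers": -1},
    {"x": -200,"y": -140,"z": -50,"rx": 0,"ry": 0,"rz": 0,"fingers": -1},
    {"x": -252,"y": -174,"z": -50,"rx": 0,"ry": 0,"rz": 0,"fingers": -1},
    {"x": -290,"y": -222,"z": -45,"rx": 0,"ry": 0,"rz": -0.05,"fingers": 0.17},
    {"x": -328,"y": -270,"z": -40,"rx": 0,"ry": 0,"rz": -0.1,"fingers": 0.17},
    {"x": -365,"y": -317,"z": -35,"rx": 0,"ry": 0,"rz": -0.162,"fingers": 0.17},
    {"x": -403,"y": -364,"z": -30,"rx": 0,"ry": 0,"rz": -0.162,"fingers": 0.17},
    {"x": -440,"y": -420,"z": -10,"rx": 0,"ry": 0,"rz": -0.162,"fingers": 0.17},
    {"x": -480,"y": -475,"z": 20,"rx": 0,"ry": 0,"rz": -0.162,"fingers": 0.17},
    {"x": -520,"y": -530,"z": 50,"rx": 0,"ry": 0,"rz": -0.162,"fingers": 0.17},
    {"x": -556,"y": -583,"z": 80,"rx": 0,"ry": 0,"rz": -0.162,"fingers": 0.17},
    {"x": -556,"y": -583,"z": 80,"rx": 0,"ry": 0,"rz": -0.162,"fingers": 0.17},
    {"x": -556,"y": -583,"z": 80,"rx": 0,"ry": 0,"rz": -0.162,"fingers": 0.17},
    {"x": -556,"y": -583,"z": 80,"rx": 0,"ry": 0,"rz": -0.162,"fingers": 0.17},
    {"x": -556,"y": -583,"z": 80,"rx": 0,"ry": 0,"rz": -0.162,"fingers": 0.17}
  ],
  "force": 15
}}

```text
time_s: 2.65
tool_pos: [0.5561, -0.0674, 0.1512]
tool_rot: [179.9, 0.1, 175.5]
force: [-1.2, -0.2, 0.1]
grip_width: 0.0361
grasp_force: 0.0
```

```bash
cat >> h.py <<'E'
def toolR(o): 
    from scipy.spatial.transform import Rotation as Q
    return Q.from_euler("xyz",o["tool_rot"],degrees=True).as_matrix()
def tool(o,P): return np.float64(P)@toolR(o).T+o["tool_pos"]
def go(o,x,y,z,yaw):  # shift in tool axes (mm) and rz (rad) to a world pose with tool down
    d=toolR(o).T@(np.array([x,y,z])-o["tool_pos"])*1000
    r=(o["tool_rot"][2]-yaw+180)%360-180
    return d.round(1), round(float(np.radians(r)),3)
E
cat > look.py <<'E'
from h import *
import sys
def look(name,boxes,models=[],s=5):
    ims=[]
    for n,(x0,y0,x1,y1) in boxes.items():
        c=vision.read_camera(n); im=cv2.resize(c["image"][y0:y1,x0:x1,::-1],None,fx=s,fy=s,interpolation=cv2.INTER_CUBIC)
        for m in models: cv2.polylines(im,[(((proj(c,m)+.5-[x0,y0])*s-.5)*16).round().astype(int)],False,(255,0,255),1,cv2.LINE_AA,4)
        ims.append(im)
    h=max(i.shape[0] for i in ims); o=np.hstack([cv2.copyMakeBorder(i,0,h-i.shape[0],0,4,0) for i in ims]); print(o.shape); cv2.imwrite(f"pics/{name}.png",o)
E
python3 - <<'E'
from look import *
o=sensors.get_obs(); w=o["grip_width"]*500
m=[tool(o,np.array([[sx*9.5,sy*(w+d),8] for sx,d in((-1,0),(1,0),(1,15),(-1,15),(-1,0))])/1000) for sy in(-1,1)]
look("hov",dict(top=(290,130,370,230),side=(210,110,290,190)),m)
E
```

```text
(500, 808, 3)
```

View pics/hov.png

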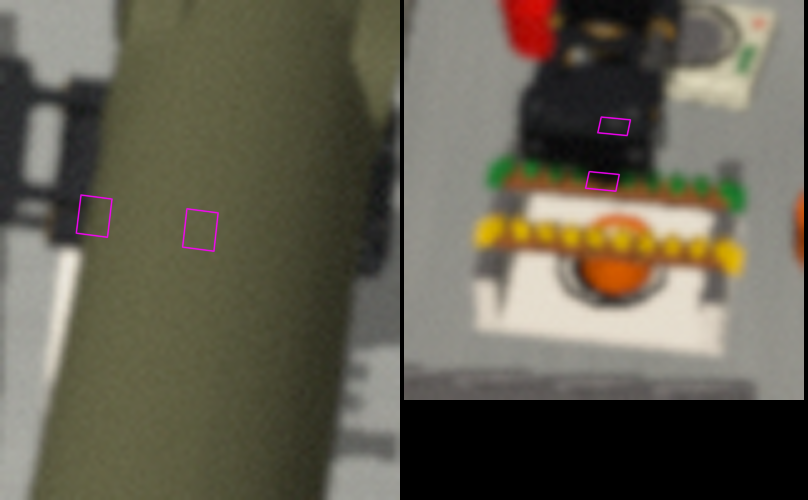

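The side view shows the black gripper above and behind the bars, with the near tip about where projected (600,181). The top view is hidden by the arm. I'll descend with the fingers about 44 mm open.

Emit:
{"method": "drive_tool", "body": {
  "moves": [
    {"x": 0,"y": 1,"z": 30,"rx": 0,"ry": 0,"rz": 0,"fingers": 0.0},
    {"x": 0,"y": 1,"z": 50,"rx": 0,"ry": 0,"rz": 0,"fingers": 0.0},
    {"x": 0,"y": 1,"z": 65,"rx": 0,"ry": 0,"rz": 0,"fingers": 0.0},
    {"x": 0,"y": 1,"z": 78,"rx": 0,"ry": 0,"rz": 0,"fingers": 0.0},
    {"x": 0,"y": 1,"z": 90,"rx": 0,"ry": 0,"rz": 0,"fingers": 0.0},
    {"x": 0,"y": 1,"z": 90,"rx": 0,"ry": 0,"rz": 0,"fingers": 0.0},
    {"x": 0,"y": 1,"z": 90,"rx": 0,"ry": 0,"rz": 0,"fingers": 0.0}
  ]
}}

```text
time_s: 3.62
tool_pos: [0.5563, -0.0683, 0.061]
tool_rot: [180.0, 0.0, 175.3]
force: [0.1, 0.3, -0.0]
grip_width: 0.0435
grasp_force: 0.0
```

Emit:
{"method": "drive_tool", "body": {
  "moves": [
    {"x": 0,"y": 0,"z": 0,"rx": 0,"ry": 0,"rz": 0,"fingers": 0.5},
    {"x": 0,"y": 0,"z": 0,"rx": 0,"ry": 0,"rz": 0,"fingers": 0.6},
    {"x": 0,"y": 0,"z": 0,"rx": 0,"ry": 0,"rz": 0,"fingers": 0.7},
    {"x": 0,"y": 0,"z": 0,"rx": 0,"ry": 0,"rz": 0,"fingers": 0.9},
    {"x": 0,"y": 0,"z": 0,"rx": 0,"ry": 0,"rz": 0,"fingers": 0.9},
    {"x": 0,"y": 0,"z": 0,"rx": 0,"ry": 0,"rz": 0,"fingers": 0.9}
  ],
  "force": 15
}}

```text
time_s: 4.38
tool_pos: [0.556, -0.0684, 0.0607]
tool_rot: [-180.0, 0.0, 175.3]
force: [0.4, -1.4, 1.8]
grip_width: 0.0156
grasp_force: 15.0
```

```bash
cat > bar.py <<'E'
from h import *
Y=((20,110,90),(34,255,255));G=((45,90,40),(80,255,220))
def meas(n,h,box,z=.067):
    c=vision.read_camera(n); p=pts(mask(c,*h,box)); w=onz(c,p,z)[:,:2]; q=w-w.mean(0); vt=np.linalg.svd(q,full_matrices=False)[2]; t=q@vt[0]
    return len(p),(w.mean(0)+vt[0]*(t.max()+t.min())/2).round(4),np.ptp(t).round(4),np.degrees(np.arctan(vt[0][1]/vt[0][0])).round(2)
E
python3 - <<'E'
from bar import *
from look import look
print(meas("side",Y,(340,235,440,262)),sensors.get_obs()["tool_pos"])
look("grip1",dict(side=(210,110,290,190)))
E
```

```text
(124, array([ 0.5558, -0.0627]), np.float64(0.179), np.float64(-4.46)) [ 0.55600452 -0.068422    0.06074363]
(400, 404, 3)
```

View pics/grip1.png

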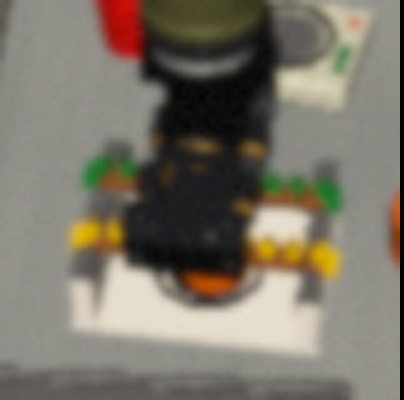

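The bar is held at 15.6 mm opening and moved +3 mm in y on gripping, so its original y was about −0.0716. That confirms the top-camera values. Next I lift and carry it to the tray.

Emit:
{"method": "drive_tool", "body": {
  "moves": [
    {"x": 0,"y": 0,"z": -8,"rx": 0,"ry": 0,"rz": 0,"fingers": 0.9},
    {"x": 0,"y": 0,"z": -25,"rx": 0,"ry": 0,"rz": 0,"fingers": 0.9},
    {"x": 0,"y": 0,"z": -45,"rx": 0,"ry": 0,"rz": 0,"fingers": 0.9},
    {"x": 0,"y": 0,"z": -60,"rx": 0,"ry": 0,"rz": 0,"fingers": 0.9},
    {"x": 0,"y": 20,"z": -60,"rx": 0,"ry": 0,"rz": 0,"fingers": 0.9},
    {"x": -1,"y": 45,"z": -60,"rx": 0,"ry": 0,"rz": -0.02,"fingers": 0.9},
    {"x": -2,"y": 75,"z": -60,"rx": 0,"ry": 0,"rz": -0.04,"fingers": 0.9},
    {"x": -4,"y": 105,"z": -60,"rx": 0,"ry": 0,"rz": -0.06,"fingers": 0.9},
    {"x": -6,"y": 135,"z": -50,"rx": 0,"ry": 0,"rz": -0.082,"fingers": 0.9},
    {"x": -7,"y": 160,"z": -35,"rx": 0,"ry": 0,"rz": -0.082,"fingers": 0.9},
    {"x": -8,"y": 180,"z": -15,"rx": 0,"ry": 0,"rz": -0.082,"fingers": 0.9},
    {"x": -8,"y": 190,"z": 5,"rx": 0,"ry": 0,"rz": -0.082,"fingers": 0.9},
    {"x": -8,"y": 190,"z": 20,"rx": 0,"ry": 0,"rz": -0.082,"fingers": 0.9},
    {"x": -8,"y": 190,"z": 25,"rx": 0,"ry": 0,"rz": -0.082,"fingers": 0.9},
    {"x": -8,"y": 190,"z": 25,"rx": 0,"ry": 0,"rz": -0.082,"fingers": 0.9}
  ]
}}

```text
time_s: 6.35
tool_pos: [0.5795, 0.1192, 0.0354]
tool_rot: [-180.0, -0.0, 179.9]
force: [-0.4, 1.2, 0.3]
grip_width: 0.0155
grasp_force: 15.0
```

Run:
```python
from look import *
look("tray1",dict(top=(205,110,295,230),side=(190,170,290,250)),[],4)
```

```text
(480, 768, 3)
```

View pics/tray1.png

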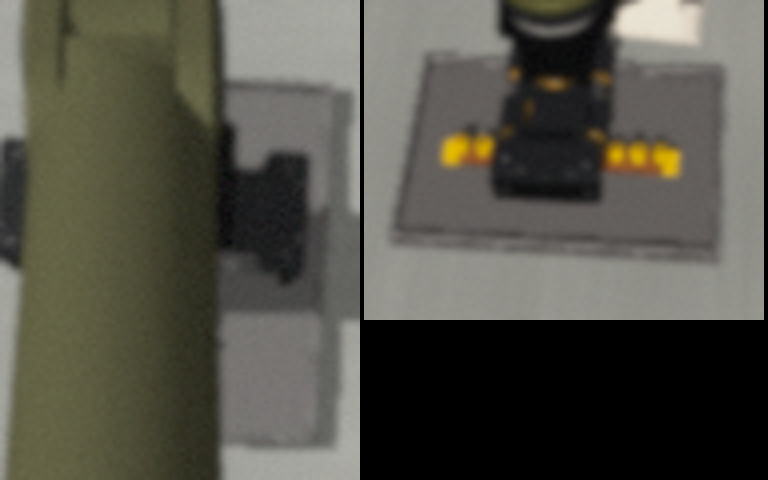

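The side view shows the yellow bar level and held inside the tray outline, x from 440 to 680 px within 405 to 720. Lowering and releasing.

Emit:
{"method": "drive_tool", "body": {
  "moves": [
    {"x": 0,"y": 0,"z": 8,"rx": 0,"ry": 0,"rz": 0,"fingers": 0.9},
    {"x": 0,"y": 0,"z": 14,"rx": 0,"ry": 0,"rz": 0,"fingers": 0.9},
    {"x": 0,"y": 0,"z": 17,"rx": 0,"ry": 0,"rz": 0,"fingers": 0.9},
    {"x": 0,"y": 0,"z": 19,"rx": 0,"ry": 0,"rz": 0,"fingers": 0.9},
    {"x": 0,"y": 0,"z": 19,"rx": 0,"ry": 0,"rz": 0,"fingers": 0.9}
  ]
}}

```text
time_s: 7.08
tool_pos: [0.5793, 0.1206, 0.0164]
tool_rot: [-180.0, -0.0, -180.0]
force: [-0.3, 1.1, -0.7]
grip_width: 0.0157
grasp_force: 15.0
```

Emit:
{"method": "drive_tool", "body": {
  "moves": [
    {"x": 0,"y": 0,"z": 0.5,"rx": 0,"ry": 0,"rz": 0,"fingers": 0.5},
    {"x": 0,"y": 0,"z": 0.5,"rx": 0,"ry": 0,"rz": 0,"fingers": 0.0},
    {"x": 0,"y": 0,"z": 0.5,"rx": 0,"ry": 0,"rz": 0,"fingers": 0.0},
    {"x": 0,"y": 0,"z": 0.5,"rx": 0,"ry": 0,"rz": 0,"fingers": 0.0},
    {"x": 0,"y": 0,"z": -20,"rx": 0,"ry": 0,"rz": 0,"fingers": 0.0},
    {"x": 0,"y": 0,"z": -55,"rx": 0,"ry": 0,"rz": 0,"fingers": 0.0},
    {"x": 0,"y": -20,"z": -100,"rx": 0,"ry": 0,"rz": 0,"fingers": 0.0},
    {"x": 5,"y": -60,"z": -110,"rx": 0,"ry": 0,"rz": 0.084,"fingers": 0.0},
    {"x": 10,"y": -110,"z": -110,"rx": 0,"ry": 0,"rz": 0.084,"fingers": 0.0},
    {"x": 15,"y": -160,"z": -110,"rx": 0,"ry": 0,"rz": 0.084,"fingers": 0.0},
    {"x": 20,"y": -210,"z": -110,"rx": 0,"ry": 0,"rz": 0.084,"fingers": 0.0},
    {"x": 24.5,"y": -250,"z": -100,"rx": 0,"ry": 0,"rz": 0.084,"fingers": 0.0},
    {"x": 24.5,"y": -250,"z": -85,"rx": 0,"ry": 0,"rz": 0.084,"fingers": 0.0},
    {"x": 24.5,"y": -250,"z": -72,"rx": 0,"ry": 0,"rz": 0.084,"fingers": 0.0},
    {"x": 24.5,"y": -250,"z": -65,"rx": 0,"ry": 0,"rz": 0.084,"fingers": 0.0},
    {"x": 24.5,"y": -250,"z": -65,"rx": 0,"ry": 0,"rz": 0.084,"fingers": 0.0}
  ]
}}

```text
time_s: 9.07
tool_pos: [0.5546, -0.1282, 0.0808]
tool_rot: [180.0, -0.1, 175.3]
force: [0.0, 0.2, 0.3]
grip_width: 0.0435
grasp_force: 0.0
```

Run:
```python
from bar import *
print(meas("side",Y,(300,280,445,370),.022), meas("side",G,(350,215,440,240)))
o=sensors.get_obs();print(o["tool_pos"],go(o,.5548,-.1294,.061,175.2))
```

```text
(275, array([0.5799, 0.1239]), np.float64(0.1806), np.float64(-0.2)) (64, array([ 0.5548, -0.1222]), np.float64(0.175), np.float64(-5.06))
[ 0.55532796 -0.12876814  0.08180132] (array([ 0.5, -0.7, 20.8]), 0.001)
```

Yellow lies at (0.580, 0.121) in the tray, with length 0.18 and yaw about 0. Now descend and grip green.

Emit:
{"method": "drive_tool", "body": {
  "moves": [
    {"x": 0,"y": -1,"z": 10,"rx": 0,"ry": 0,"rz": 0,"fingers": 0.0},
    {"x": 0,"y": -1,"z": 20,"rx": 0,"ry": 0,"rz": 0,"fingers": 0.0},
    {"x": 0,"y": -1,"z": 20,"rx": 0,"ry": 0,"rz": 0,"fingers": 0.0},
    {"x": 0,"y": -1,"z": 20,"rx": 0,"ry": 0,"rz": 0,"fingers": 0.5},
    {"x": 0,"y": -1,"z": 20,"rx": 0,"ry": 0,"rz": 0,"fingers": 0.6},
    {"x": 0,"y": -1,"z": 20,"rx": 0,"ry": 0,"rz": 0,"fingers": 0.7},
    {"x": 0,"y": -1,"z": 20,"rx": 0,"ry": 0,"rz": 0,"fingers": 0.9},
    {"x": 0,"y": -1,"z": 20,"rx": 0,"ry": 0,"rz": 0,"fingers": 0.9},
    {"x": 0,"y": -1,"z": 20,"rx": 0,"ry": 0,"rz": 0,"fingers": 0.9}
  ],
  "force": 15
}}

```text
time_s: 10.3
tool_pos: [0.555, -0.1304, 0.0618]
tool_rot: [180.0, 0.0, 175.2]
force: [-0.0, -0.3, 1.3]
grip_width: 0.0155
grasp_force: 15.0
```

Run:
```python
from bar import *
print(meas("side",G,(350,215,440,240)))
o=sensors.get_obs();print(o["tool_pos"],o["grip_width"],go(o,.580,.057,.0164,180))
```

```text
(63, array([ 0.5546, -0.123 ]), np.float64(0.1751), np.float64(-5.45))
[ 0.55499755 -0.13035687  0.06178571] 0.015973132707035608 (array([ -9.2, 188.8,  45.4]), -0.084)
```

Emit:
{"method": "drive_tool", "body": {
  "moves": [
    {"x": 0,"y": 0,"z": -8,"rx": 0,"ry": 0,"rz": 0,"fingers": 0.9},
    {"x": 0,"y": 0,"z": -25,"rx": 0,"ry": 0,"rz": 0,"fingers": 0.9},
    {"x": 0,"y": 0,"z": -45,"rx": 0,"ry": 0,"rz": 0,"fingers": 0.9},
    {"x": 0,"y": 0,"z": -60,"rx": 0,"ry": 0,"rz": 0,"fingers": 0.9},
    {"x": 0,"y": 20,"z": -60,"rx": 0,"ry": 0,"rz": 0,"fingers": 0.9},
    {"x": -1,"y": 45,"z": -60,"rx": 0,"ry": 0,"rz": -0.02,"fingers": 0.9},
    {"x": -2,"y": 75,"z": -60,"rx": 0,"ry": 0,"rz": -0.04,"fingers": 0.9},
    {"x": -4,"y": 105,"z": -60,"rx": 0,"ry": 0,"rz": -0.06,"fingers": 0.9},
    {"x": -6,"y": 135,"z": -50,"rx": 0,"ry": 0,"rz": -0.084,"fingers": 0.9},
    {"x": -7,"y": 160,"z": -35,"rx": 0,"ry": 0,"rz": -0.084,"fingers": 0.9},
    {"x": -8,"y": 180,"z": -15,"rx": 0,"ry": 0,"rz": -0.084,"fingers": 0.9},
    {"x": -9,"y": 188,"z": 5,"rx": 0,"ry": 0,"rz": -0.084,"fingers": 0.9},
    {"x": -9,"y": 188,"z": 22,"rx": 0,"ry": 0,"rz": -0.084,"fingers": 0.9},
    {"x": -9,"y": 188,"z": 35,"rx": 0,"ry": 0,"rz": -0.084,"fingers": 0.9},
    {"x": -9,"y": 188,"z": 41,"rx": 0,"ry": 0,"rz": -0.084,"fingers": 0.9},
    {"x": -9,"y": 188,"z": 43.5,"rx": 0,"ry": 0,"rz": -0.084,"fingers": 0.9},
    {"x": -9,"y": 188,"z": 43.5,"rx": 0,"ry": 0,"rz": -0.084,"fingers": 0.9},
    {"x": -9,"y": 188,"z": 43.5,"rx": 0,"ry": 0,"rz": -0.084,"fingers": 0.9}
  ]
}}

```text
time_s: 12.6
tool_pos: [0.58, 0.0562, 0.0187]
tool_rot: [180.0, 0.1, -180.0]
force: [-0.1, 1.4, -1.1]
grip_width: 0.0158
grasp_force: 15.0
```

Emit:
{"method": "drive_tool", "body": {
  "moves": [
    {"x": 0,"y": 0,"z": 1,"rx": 0,"ry": 0,"rz": 0,"fingers": 0.9},
    {"x": 0,"y": 0,"z": 1.5,"rx": 0,"ry": 0,"rz": 0,"fingers": 0.9},
    {"x": 0,"y": 0,"z": 2,"rx": 0,"ry": 0,"rz": 0,"fingers": 0.9},
    {"x": 0,"y": 0,"z": 2,"rx": 0,"ry": 0,"rz": 0,"fingers": 0.9}
  ]
}}

```text
time_s: 13.1
tool_pos: [0.5797, 0.0562, 0.0168]
tool_rot: [180.0, 0.0, -180.0]
force: [-1.3, 0.6, 5.3]
grip_width: 0.0155
grasp_force: 15.0
```

Emit:
{"method": "drive_tool", "body": {
  "moves": [
    {"x": 0,"y": 0,"z": 0,"rx": 0,"ry": 0,"rz": 0,"fingers": 0.5},
    {"x": 0,"y": 0,"z": 0,"rx": 0,"ry": 0,"rz": 0,"fingers": 0.0},
    {"x": 0,"y": 0,"z": 0,"rx": 0,"ry": 0,"rz": 0,"fingers": 0.0},
    {"x": 0,"y": 0,"z": 0,"rx": 0,"ry": 0,"rz": 0,"fingers": 0.0},
    {"x": 0,"y": 0,"z": -20,"rx": 0,"ry": 0,"rz": 0,"fingers": 0.0},
    {"x": 0,"y": 0,"z": -60,"rx": 0,"ry": 0,"rz": 0,"fingers": 0.0},
    {"x": 0,"y": 0,"z": -110,"rx": 0,"ry": 0,"rz": 0,"fingers": 0.0},
    {"x": 0,"y": 50,"z": -130,"rx": 0,"ry": 0,"rz": 0,"fingers": -0.5},
    {"x": 0,"y": 100,"z": -130,"rx": 0,"ry": 0,"rz": 0,"fingers": -1},
    {"x": 0,"y": 100,"z": -130,"rx": 0,"ry": 0,"rz": 0,"fingers": -1}
  ]
}}

```text
time_s: 14.35
tool_pos: [0.5791, 0.1625, 0.1478]
tool_rot: [179.8, 0.1, -179.5]
force: [-0.5, -0.3, -1.0]
grip_width: 0.0656
grasp_force: 0.0
```

Run:
```python
from look import *
def circ(c,r,z): 
    t=np.linspace(0,6.28,40); return np.c_[c[0]+r*np.cos(t),c[1]+r*np.sin(t),np.full(40,z)]
look("mid",dict(top=(285,125,375,235),side=(185,95,295,245)),[circ((.555,-.1008),.036,.009),circ((.555,-.1008),.026,.034)],4)
o=sensors.get_obs();print(o["tool_pos"],go(o,.555,-.1008,.12,180))
```

```text
(600, 808, 3)
[0.57964636 0.15629926 0.14709611] (array([  25.1, -257.1,   27.1]), 0.001)
```

View pics/mid.png

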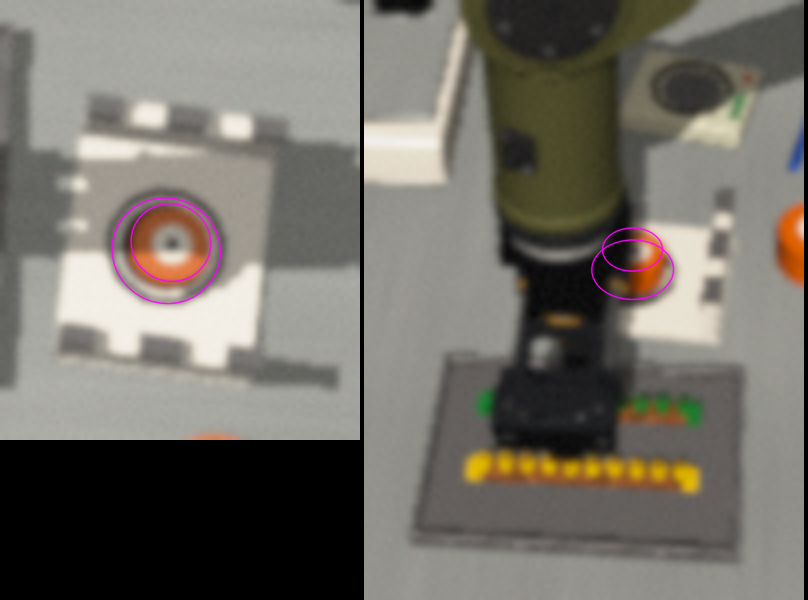

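Both bars lie side by side in the tray (green above, yellow below in the side view). The top view shows the puck spot at (172,242), ring centre near (173,244), and notch floors at (150,113), (237,125), (110,350), (207,353).

Run:
```python
from look import *
c=vision.read_camera("top")
f=lambda p,z: onz(c,(np.float64(p).reshape(-1,2)+.5)/4-.5+[285,125],z)[:,:2].round(4)
print("notch",f([(150,113),(237,125),(110,348),(207,353)],.05).tolist(),"ring",f((173,244),.009),"puck",f((172,242),.034))
im=c["image"][125:235,285:375]; h=cv2.cvtColor(im,cv2.COLOR_RGB2HSV); m=((h[...,0]>3)&(h[...,0]<17)&(h[...,1]>120)&(h[...,2]>60)).astype(np.uint8); m[90:]=0
n,l,s,ce=cv2.connectedComponentsWithStats(m); k=1+s[1:,4].argmax(); hull=cv2.convexHull(np.argwhere(l==k)[:,::-1].astype(np.int32)); e=cv2.minEnclosingCircle(hull); print(s[k],e, onz(c,np.array(e[0])[None]+[285,125],.03)[:,:2])
# plate corners
print("plate",f([(80,133),(273,155),(250,382),(55,355)],.006).tolist())
```

```text
notch [[0.6369, -0.0831], [0.6318, -0.14], [0.48, -0.0625], [0.4802, -0.1242]] ring [[ 0.5593 -0.1055]] puck [[ 0.555  -0.1018]]
[ 32  52  20  19 219] ((41.5, 61.5), 10.12432861328125) [[ 0.55204293 -0.09946542]]
plate [[0.6333, -0.041], [0.625, -0.1712], [0.47, -0.1589], [0.4808, -0.0303]]
```

Emit:
{"method": "drive_tool", "body": {
  "moves": [
    {"x": 5,"y": -50,"z": 0,"rx": 0,"ry": 0,"rz": 0.04,"fingers": -1},
    {"x": 10,"y": -100,"z": 0,"rx": 0,"ry": 0,"rz": 0.087,"fingers": -1},
    {"x": 15,"y": -150,"z": 5,"rx": 0,"ry": 0,"rz": 0.087,"fingers": -1},
    {"x": 20,"y": -200,"z": 10,"rx": 0,"ry": 0,"rz": 0.087,"fingers": -1},
    {"x": 25,"y": -245,"z": 25,"rx": 0,"ry": 0,"rz": 0.087,"fingers": -1},
    {"x": 25,"y": -257,"z": 55,"rx": 0,"ry": 0,"rz": 0.087,"fingers": -1},
    {"x": 25,"y": -257,"z": 85,"rx": 0,"ry": 0,"rz": 0.087,"fingers": -1},
    {"x": 25,"y": -257,"z": 105,"rx": 0,"ry": 0,"rz": 0.087,"fingers": -1},
    {"x": 25,"y": -257,"z": 118,"rx": 0,"ry": 0,"rz": 0.087,"fingers": -1},
    {"x": 25,"y": -257,"z": 124,"rx": 0,"ry": 0,"rz": 0.087,"fingers": -1},
    {"x": 25,"y": -257,"z": 124,"rx": 0,"ry": 0,"rz": 0.087,"fingers": -0.5},
    {"x": 25,"y": -257,"z": 124,"rx": 0,"ry": 0,"rz": 0.087,"fingers": -0.2},
    {"x": 25,"y": -257,"z": 124,"rx": 0,"ry": 0,"rz": 0.087,"fingers": 0},
    {"x": 25,"y": -257,"z": 124,"rx": 0,"ry": 0,"rz": 0.087,"fingers": 0},
    {"x": 25,"y": -257,"z": 124,"rx": 0,"ry": 0,"rz": 0.087,"fingers": 0},
    {"x": 25,"y": -257,"z": 124,"rx": 0,"ry": 0,"rz": 0.087,"fingers": 0}
  ],
  "force": 15
}}

```text
time_s: 16.5
tool_pos: [0.5548, -0.1008, 0.0223]
tool_rot: [180.0, 0.0, 175.0]
force: [0.3, 0.5, 1.9]
grip_width: 0.051
grasp_force: 15.0
```

Emit:
{"method": "drive_tool", "body": {
  "moves": [
    {"x": 0,"y": 0,"z": -15,"rx": 0,"ry": 0,"rz": 0,"fingers": 0.1},
    {"x": 0,"y": 0,"z": -40,"rx": 0,"ry": 0,"rz": 0,"fingers": 0.1},
    {"x": 0,"y": 0,"z": -70,"rx": 0,"ry": 0,"rz": 0,"fingers": 0.1},
    {"x": 3,"y": -30,"z": -75,"rx": 0,"ry": 0,"rz": 0,"fingers": 0.1},
    {"x": 6,"y": -70,"z": -75,"rx": 0,"ry": 0,"rz": 0,"fingers": 0.1},
    {"x": 10,"y": -110,"z": -75,"rx": 0,"ry": 0,"rz": 0,"fingers": 0.1},
    {"x": 14,"y": -150,"z": -75,"rx": 0,"ry": 0,"rz": 0,"fingers": 0.1},
    {"x": 18,"y": -190,"z": -75,"rx": 0,"ry": 0,"rz": 0,"fingers": 0.1},
    {"x": 21,"y": -225,"z": -75,"rx": 0,"ry": 0,"rz": 0,"fingers": 0.1},
    {"x": 21,"y": -239,"z": -65,"rx": 0,"ry": 0,"rz": 0,"fingers": 0.1},
    {"x": 21,"y": -239,"z": -45,"rx": 0,"ry": 0,"rz": 0,"fingers": 0.1},
    {"x": 21,"y": -239,"z": -32,"rx": 0,"ry": 0,"rz": 0,"fingers": 0.1},
    {"x": 21,"y": -239,"z": -32,"rx": 0,"ry": 0,"rz": 0,"fingers": 0.1},
    {"x": 21,"y": -239,"z": -32,"rx": 0,"ry": 0,"rz": 0,"fingers": 0.1}
  ]
}}

```text
time_s: 18.25
tool_pos: [0.5135, -0.3363, 0.0541]
tool_rot: [180.0, 0.0, 175.1]
force: [-0.3, -0.2, -0.9]
grip_width: 0.0511
grasp_force: 15.0
```

Run:
```python
from look import *
def circ(c,r,z): 
    t=np.linspace(0,6.28,40); return np.c_[c[0]+r*np.cos(t),c[1]+r*np.sin(t),np.full(40,z)]
o=sensors.get_obs();p=o["tool_pos"];print(p)
look("rd",dict(top=(370,130,460,240),side=(225,85,305,155)),[circ(p,.0365,.025)],4)
```

```text
[ 0.51348919 -0.3363242   0.05408382]
(440, 688, 3)
```

View pics/rd.png

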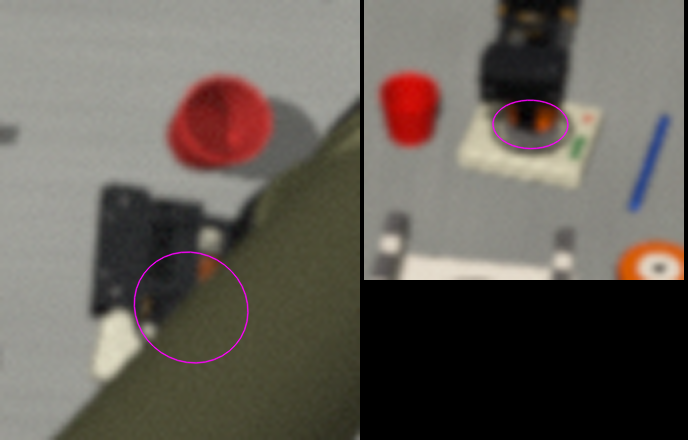

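The view shows the puck over the reader ring near (530,125) in the side crop and the pot standing clear. Lowering.

Emit:
{"method": "drive_tool", "body": {
  "moves": [
    {"x": 0,"y": 0,"z": 8,"rx": 0,"ry": 0,"rz": 0,"fingers": 0.1},
    {"x": 0,"y": 0,"z": 13,"rx": 0,"ry": 0,"rz": 0,"fingers": 0.1},
    {"x": 0,"y": 0,"z": 15,"rx": 0,"ry": 0,"rz": 0,"fingers": 0.1},
    {"x": 0,"y": 0,"z": 16,"rx": 0,"ry": 0,"rz": 0,"fingers": 0.1},
    {"x": 0,"y": 0,"z": 16,"rx": 0,"ry": 0,"rz": 0,"fingers": 0.1}
  ]
}}

```text
time_s: 18.98
tool_pos: [0.5128, -0.3371, 0.0384]
tool_rot: [180.0, -0.0, 175.0]
force: [-1.7, 2.2, 3.9]
grip_width: 0.0513
grasp_force: 15.0
```

Emit:
{"method": "drive_tool", "body": {
  "moves": [
    {"x": 0,"y": 0,"z": 0,"rx": 0,"ry": 0,"rz": 0,"fingers": -0.5},
    {"x": 0,"y": 0,"z": 0,"rx": 0,"ry": 0,"rz": 0,"fingers": -0.8},
    {"x": 0,"y": 0,"z": 0,"rx": 0,"ry": 0,"rz": 0,"fingers": -0.8},
    {"x": 0,"y": 0,"z": -20,"rx": 0,"ry": 0,"rz": 0,"fingers": -0.8},
    {"x": 0,"y": 0,"z": -60,"rx": 0,"ry": 0,"rz": 0,"fingers": -0.8},
    {"x": 0,"y": 20,"z": -105,"rx": 0,"ry": 0,"rz": 0,"fingers": -0.8},
    {"x": 0,"y": 70,"z": -120,"rx": 0,"ry": 0,"rz": 0,"fingers": -1},
    {"x": 0,"y": 125,"z": -120,"rx": 0,"ry": 0,"rz": 0,"fingers": -1},
    {"x": 0,"y": 180,"z": -120,"rx": 0,"ry": 0,"rz": 0,"fingers": -1},
    {"x": 10,"y": 235,"z": -120,"rx": 0,"ry": 0,"rz": 0,"fingers": -1},
    {"x": 20,"y": 290,"z": -120,"rx": 0,"ry": 0,"rz": 0,"fingers": -1},
    {"x": 30,"y": 345,"z": -120,"rx": 0,"ry": 0,"rz": 0,"fingers": -1},
    {"x": 40,"y": 400,"z": -120,"rx": 0,"ry": 0,"rz": 0,"fingers": -1},
    {"x": 50,"y": 455,"z": -120,"rx": 0,"ry": 0,"rz": 0,"fingers": -1},
    {"x": 60,"y": 510,"z": -120,"rx": 0,"ry": 0,"rz": 0,"fingers": -1},
    {"x": 75,"y": 560,"z": -120,"rx": 0,"ry": 0,"rz": 0,"fingers": -1},
    {"x": 85,"y": 610,"z": -120,"rx": 0,"ry": 0,"rz": 0,"fingers": -1},
    {"x": 92,"y": 653,"z": -110,"rx": 0,"ry": 0,"rz": 0,"fingers": -1},
    {"x": 92,"y": 653,"z": -80,"rx": 0,"ry": 0,"rz": 0,"fingers": -1},
    {"x": 92,"y": 653,"z": -80,"rx": 0,"ry": 0,"rz": 0,"fingers": -1}
  ]
}}

```text
time_s: 21.48
tool_pos: [0.4768, 0.3205, 0.1171]
tool_rot: [-179.8, -0.1, 175.1]
force: [-0.1, -0.2, -0.2]
grip_width: 0.0871
grasp_force: 0.0
```

Run:
```python
from look import *
def circ(c,r,z): 
    t=np.linspace(0,6.28,40); return np.c_[c[0]+r*np.cos(t),c[1]+r*np.sin(t),np.full(40,z)]
look("chk",dict(top=(370,130,460,240),side=(210,225,310,365)),[circ((.5128,-.3371),.026,.05)],4)
o=sensors.get_obs();print(o["tool_pos"],o["tool_rot"],go(o,.4785,.3215,.0263,175))
```

```text
(560, 768, 3)
[0.47875686 0.32068748 0.1194643 ] [1.79973804e+02 7.22376575e-02 1.74942127e+02] (array([ 0.4,  0.7, 93.2]), -0.001)
```

View pics/chk.png

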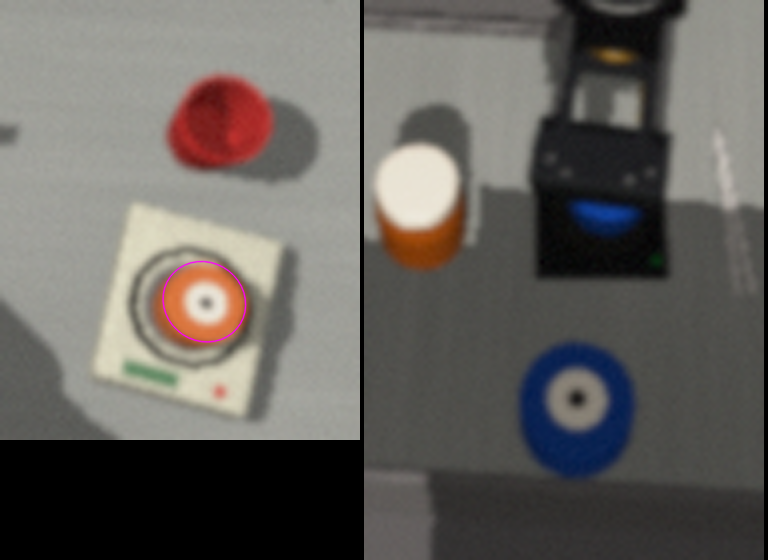

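The orange puck sits inside the reader ring, its spot at (206,302) against ring centre (190,307), with the offset mostly parallax from its height. Blue is under the gripper, centred near (603,212). Descending.

Emit:
{"method": "drive_tool", "body": {
  "moves": [
    {"x": 0,"y": 0,"z": 30,"rx": 0,"ry": 0,"rz": 0,"fingers": -1},
    {"x": 0,"y": 0,"z": 55,"rx": 0,"ry": 0,"rz": 0,"fingers": -1},
    {"x": 0,"y": 0,"z": 75,"rx": 0,"ry": 0,"rz": 0,"fingers": -1},
    {"x": 0,"y": 0,"z": 87,"rx": 0,"ry": 0,"rz": 0,"fingers": -1},
    {"x": 0,"y": 0,"z": 92,"rx": 0,"ry": 0,"rz": 0,"fingers": -1},
    {"x": 0,"y": 0,"z": 92,"rx": 0,"ry": 0,"rz": 0,"fingers": -0.5},
    {"x": 0,"y": 0,"z": 92,"rx": 0,"ry": 0,"rz": 0,"fingers": -0.2},
    {"x": 0,"y": 0,"z": 92,"rx": 0,"ry": 0,"rz": 0,"fingers": 0},
    {"x": 0,"y": 0,"z": 92,"rx": 0,"ry": 0,"rz": 0,"fingers": 0},
    {"x": 0,"y": 0,"z": 92,"rx": 0,"ry": 0,"rz": 0,"fingers": 0},
    {"x": 0,"y": 0,"z": 92,"rx": 0,"ry": 0,"rz": 0,"fingers": 0}
  ],
  "force": 15
}}

```text
time_s: 22.95
tool_pos: [0.478, 0.3215, 0.0263]
tool_rot: [180.0, 0.0, 175.0]
force: [-0.4, 0.0, 2.0]
grip_width: 0.0516
grasp_force: 15.0
```

Emit:
{"method": "drive_tool", "body": {
  "moves": [
    {"x": 0,"y": 0,"z": -15,"rx": 0,"ry": 0,"rz": 0,"fingers": 0.1},
    {"x": 0,"y": 0,"z": -50,"rx": 0,"ry": 0,"rz": 0,"fingers": 0.1},
    {"x": 0,"y": 0,"z": -90,"rx": 0,"ry": 0,"rz": 0,"fingers": 0.1},
    {"x": -10,"y": -40,"z": -95,"rx": 0,"ry": 0,"rz": 0,"fingers": 0.1},
    {"x": -22,"y": -85,"z": -95,"rx": 0,"ry": 0,"rz": 0,"fingers": 0.1},
    {"x": -36,"y": -135,"z": -95,"rx": 0,"ry": 0,"rz": 0,"fingers": 0.1},
    {"x": -50,"y": -185,"z": -95,"rx": 0,"ry": 0,"rz": 0,"fingers": 0.1},
    {"x": -65,"y": -235,"z": -95,"rx": 0,"ry": 0,"rz": 0,"fingers": 0.1},
    {"x": -79,"y": -285,"z": -95,"rx": 0,"ry": 0,"rz": 0,"fingers": 0.1},
    {"x": -93,"y": -335,"z": -95,"rx": 0,"ry": 0,"rz": 0,"fingers": 0.1},
    {"x": -105,"y": -380,"z": -90,"rx": 0,"ry": 0,"rz": 0,"fingers": 0.1},
    {"x": -114,"y": -415,"z": -75,"rx": 0,"ry": 0,"rz": 0,"fingers": 0.1},
    {"x": -114,"y": -415,"z": -50,"rx": 0,"ry": 0,"rz": 0,"fingers": 0.1},
    {"x": -114,"y": -415,"z": -25,"rx": 0,"ry": 0,"rz": 0,"fingers": 0.1},
    {"x": -114,"y": -415,"z": -10,"rx": 0,"ry": 0,"rz": 0,"fingers": 0.1},
    {"x": -114,"y": -415,"z": -2,"rx": 0,"ry": 0,"rz": 0,"fingers": 0.1},
    {"x": -114,"y": -415,"z": 2,"rx": 0,"ry": 0,"rz": 0,"fingers": 0.1},
    {"x": -114,"y": -415,"z": 4,"rx": 0,"ry": 0,"rz": 0,"fingers": 0.1},
    {"x": -114,"y": -415,"z": 4,"rx": 0,"ry": 0,"rz": 0,"fingers": 0.1},
    {"x": -114,"y": -415,"z": 4,"rx": 0,"ry": 0,"rz": 0,"fingers": 0.1}
  ]
}}

```text
time_s: 25.45
tool_pos: [0.5558, -0.102, 0.0225]
tool_rot: [180.0, 0.0, 175.0]
force: [0.6, 0.2, -0.9]
grip_width: 0.0514
grasp_force: 15.0
```

Emit:
{"method": "drive_tool", "body": {
  "moves": [
    {"x": 0,"y": 0,"z": 0.7,"rx": 0,"ry": 0,"rz": 0,"fingers": 0.1},
    {"x": 0,"y": 0,"z": 1,"rx": 0,"ry": 0,"rz": 0,"fingers": 0.1},
    {"x": 0,"y": 0,"z": 1,"rx": 0,"ry": 0,"rz": 0,"fingers": -0.5},
    {"x": 0,"y": 0,"z": 1,"rx": 0,"ry": 0,"rz": 0,"fingers": -0.7},
    {"x": 0,"y": 0,"z": 1,"rx": 0,"ry": 0,"rz": 0,"fingers": -0.7},
    {"x": 0,"y": 0,"z": -20,"rx": 0,"ry": 0,"rz": 0,"fingers": -0.7},
    {"x": 0,"y": 0,"z": -60,"rx": 0,"ry": 0,"rz": 0,"fingers": -0.7},
    {"x": 0,"y": 20,"z": -100,"rx": 0,"ry": 0,"rz": 0,"fingers": 0},
    {"x": -3,"y": 60,"z": -115,"rx": 0,"ry": 0,"rz": -0.04,"fingers": 0},
    {"x": -6,"y": 105,"z": -115,"rx": 0,"ry": 0,"rz": -0.087,"fingers": 0},
    {"x": -9,"y": 145,"z": -100,"rx": 0,"ry": 0,"rz": -0.087,"fingers": 0},
    {"x": -10,"y": 160,"z": -70,"rx": 0,"ry": 0,"rz": -0.087,"fingers": 0},
    {"x": -10,"y": 160,"z": -40,"rx": 0,"ry": 0,"rz": -0.087,"fingers": 0},
    {"x": -10,"y": 160,"z": -30,"rx": 0,"ry": 0,"rz": -0.087,"fingers": 0},
    {"x": -10,"y": 160,"z": -30,"rx": 0,"ry": 0,"rz": -0.087,"fingers": 0}
  ]
}}

```text
time_s: 27.32
tool_pos: [0.579, 0.056, 0.0518]
tool_rot: [-180.0, -0.1, 180.0]
force: [-0.0, -0.7, 1.1]
grip_width: 0.0434
grasp_force: 0.0
```

Run:
```python
from look import *
def circ(c,r,z): 
    t=np.linspace(0,6.28,40); return np.c_[c[0]+r*np.cos(t),c[1]+r*np.sin(t),np.full(40,z)]
look("chk2",dict(top=(285,125,375,235),side=(185,105,285,245)),[circ((.5556,-.102),.026,.034)],4)
o=sensors.get_obs();print(o["tool_pos"],o["tool_rot"],go(o,.5797,.0562,.0172,180))
```

```text
(560, 768, 3)
[0.58022964 0.0561773  0.05322817] [1.79979595e+02 1.07535505e-01 1.79963741e+02] (array([ 0.6,  0. , 36. ]), -0.001)
```

View pics/chk2.png

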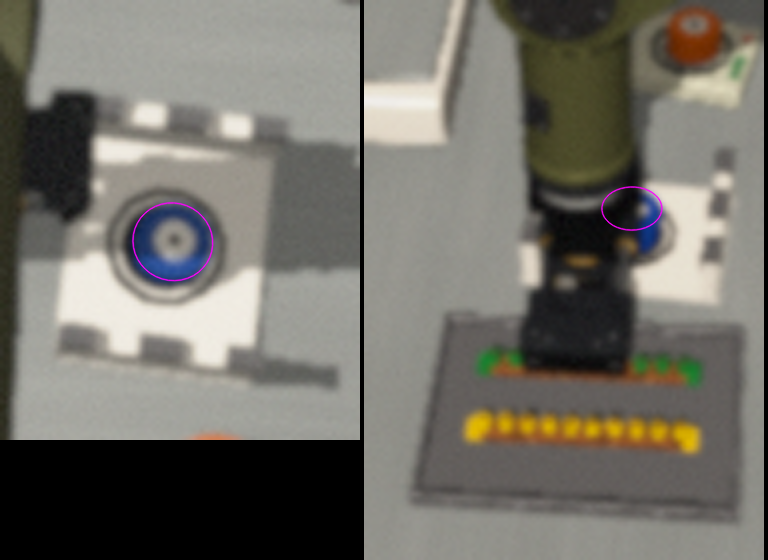

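Blue stands in the carrier ring with its spot at (175,240), and both bars lie flat in the tray. Gripping green.

Emit:
{"method": "drive_tool", "body": {
  "moves": [
    {"x": 0,"y": 0,"z": 15,"rx": 0,"ry": 0,"rz": 0,"fingers": 0},
    {"x": 0,"y": 0,"z": 27,"rx": 0,"ry": 0,"rz": 0,"fingers": 0},
    {"x": 0,"y": 0,"z": 35,"rx": 0,"ry": 0,"rz": 0,"fingers": 0},
    {"x": 0,"y": 0,"z": 35,"rx": 0,"ry": 0,"rz": 0,"fingers": 0},
    {"x": 0,"y": 0,"z": 35,"rx": 0,"ry": 0,"rz": 0,"fingers": 0.5},
    {"x": 0,"y": 0,"z": 35,"rx": 0,"ry": 0,"rz": 0,"fingers": 0.7},
    {"x": 0,"y": 0,"z": 35,"rx": 0,"ry": 0,"rz": 0,"fingers": 0.9},
    {"x": 0,"y": 0,"z": 35,"rx": 0,"ry": 0,"rz": 0,"fingers": 0.9},
    {"x": 0,"y": 0,"z": 35,"rx": 0,"ry": 0,"rz": 0,"fingers": 0.9}
  ],
  "force": 15
}}

```text
time_s: 28.55
tool_pos: [0.5795, 0.0566, 0.0173]
tool_rot: [180.0, 0.0, -180.0]
force: [-0.9, 0.2, 2.1]
grip_width: 0.016
grasp_force: 15.0
```

Emit:
{"method": "drive_tool", "body": {
  "moves": [
    {"x": 0,"y": 0,"z": -8,"rx": 0,"ry": 0,"rz": 0,"fingers": 0.9},
    {"x": 0,"y": 0,"z": -30,"rx": 0,"ry": 0,"rz": 0,"fingers": 0.9},
    {"x": 0,"y": 0,"z": -60,"rx": 0,"ry": 0,"rz": 0,"fingers": 0.9},
    {"x": 0,"y": 0,"z": -85,"rx": 0,"ry": 0,"rz": 0,"fingers": 0.9},
    {"x": 3,"y": -20,"z": -95,"rx": 0,"ry": 0,"rz": 0.01,"fingers": 0.9},
    {"x": 7,"y": -50,"z": -95,"rx": 0,"ry": 0,"rz": 0.03,"fingers": 0.9},
    {"x": 11,"y": -80,"z": -95,"rx": 0,"ry": 0,"rz": 0.05,"fingers": 0.9},
    {"x": 15,"y": -110,"z": -95,"rx": 0,"ry": 0,"rz": 0.07,"fingers": 0.9},
    {"x": 20,"y": -140,"z": -95,"rx": 0,"ry": 0,"rz": 0.087,"fingers": 0.9},
    {"x": 23,"y": -168,"z": -95,"rx": 0,"ry": 0,"rz": 0.087,"fingers": 0.9},
    {"x": 24.5,"y": -186,"z": -90,"rx": 0,"ry": 0,"rz": 0.087,"fingers": 0.9},
    {"x": 24.5,"y": -186,"z": -75,"rx": 0,"ry": 0,"rz": 0.087,"fingers": 0.9},
    {"x": 24.5,"y": -186,"z": -65,"rx": 0,"ry": 0,"rz": 0.087,"fingers": 0.9},
    {"x": 24.5,"y": -186,"z": -62,"rx": 0,"ry": 0,"rz": 0.087,"fingers": 0.9},
    {"x": 24.5,"y": -186,"z": -62,"rx": 0,"ry": 0,"rz": 0.087,"fingers": 0.9}
  ]
}}

```text
time_s: 30.42
tool_pos: [0.5548, -0.1286, 0.0786]
tool_rot: [180.0, -0.0, 175.1]
force: [-0.3, -0.5, -0.5]
grip_width: 0.016
grasp_force: 15.0
```

Run:
```python
from look import *
from bar import *
look("gret",dict(side=(205,100,285,180)),[],6)
o=sensors.get_obs();print(o["tool_pos"],o["tool_rot"],meas("side",G,(340,190,450,245),.084))
```

```text
(480, 484, 3)
[ 0.55508503 -0.12879862  0.0790715 ] [1.79992704e+02 4.15309574e-03 1.75091414e+02] (62, array([ 0.5548, -0.1209]), np.float64(0.1738), np.float64(-5.1))
```

View pics/gret.png

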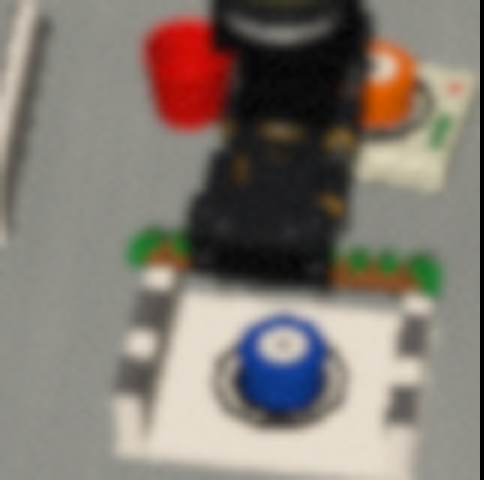

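The bar is level above the green slot, with its ends at (140,245) and (430,270) over the end walls. Blue sits in its ring. Lowering.

Emit:
{"method": "drive_tool", "body": {
  "moves": [
    {"x": 0,"y": -0.7,"z": 6,"rx": 0,"ry": 0,"rz": 0,"fingers": 0.9},
    {"x": 0,"y": -0.7,"z": 11,"rx": 0,"ry": 0,"rz": 0,"fingers": 0.9},
    {"x": 0,"y": -0.7,"z": 14,"rx": 0,"ry": 0,"rz": 0,"fingers": 0.9},
    {"x": 0,"y": -0.7,"z": 16,"rx": 0,"ry": 0,"rz": 0,"fingers": 0.9},
    {"x": 0,"y": -0.7,"z": 16.5,"rx": 0,"ry": 0,"rz": 0,"fingers": 0.9},
    {"x": 0,"y": -0.7,"z": 16.5,"rx": 0,"ry": 0,"rz": 0,"fingers": 0.9}
  ]
}}

```text
time_s: 31.28
tool_pos: [0.5549, -0.1301, 0.0626]
tool_rot: [180.0, 0.0, 175.0]
force: [0.3, 0.6, -0.6]
grip_width: 0.0156
grasp_force: 15.0
```

Emit:
{"method": "drive_tool", "body": {
  "moves": [
    {"x": 0,"y": 0,"z": 0.7,"rx": 0,"ry": 0,"rz": 0,"fingers": 0.9},
    {"x": 0,"y": 0,"z": 0.7,"rx": 0,"ry": 0,"rz": 0,"fingers": 0.9},
    {"x": 0,"y": 0,"z": 0.7,"rx": 0,"ry": 0,"rz": 0,"fingers": 0.5},
    {"x": 0,"y": 0,"z": 0.7,"rx": 0,"ry": 0,"rz": 0,"fingers": 0.0},
    {"x": 0,"y": 0,"z": 0.7,"rx": 0,"ry": 0,"rz": 0,"fingers": 0.0},
    {"x": 0,"y": 0,"z": 0.7,"rx": 0,"ry": 0,"rz": 0,"fingers": 0.0},
    {"x": 0,"y": 0,"z": -20,"rx": 0,"ry": 0,"rz": 0,"fingers": 0.0},
    {"x": 0,"y": 0,"z": -55,"rx": 0,"ry": 0,"rz": 0,"fingers": 0.0},
    {"x": -1,"y": 40,"z": -75,"rx": 0,"ry": 0,"rz": 0,"fingers": 0},
    {"x": -1,"y": 90,"z": -75,"rx": 0,"ry": 0,"rz": -0.04,"fingers": 0},
    {"x": -2,"y": 140,"z": -75,"rx": 0,"ry": 0,"rz": -0.087,"fingers": 0},
    {"x": -3,"y": 190,"z": -75,"rx": 0,"ry": 0,"rz": -0.087,"fingers": 0},
    {"x": -3,"y": 235,"z": -60,"rx": 0,"ry": 0,"rz": -0.087,"fingers": 0},
    {"x": -3,"y": 252,"z": -30,"rx": 0,"ry": 0,"rz": -0.087,"fingers": 0},
    {"x": -3,"y": 252,"z": 0,"rx": 0,"ry": 0,"rz": -0.087,"fingers": 0},
    {"x": -3,"y": 252,"z": 10,"rx": 0,"ry": 0,"rz": -0.087,"fingers": 0},
    {"x": -3,"y": 252,"z": 10,"rx": 0,"ry": 0,"rz": -0.087,"fingers": 0}
  ]
}}

```text
time_s: 33.4
tool_pos: [0.5795, 0.12, 0.0524]
tool_rot: [-180.0, -0.0, 180.0]
force: [0.6, 0.3, 0.6]
grip_width: 0.0433
grasp_force: 0.0
```

Run:
```python
from bar import *
from look import look
o=sensors.get_obs();print(o["tool_pos"],go(o,.5797,.1206,.0174,180))
print(meas("top",G,(505,220,560,350)),meas("side",Y,(300,280,445,370),.022))
look("gdone",dict(top=(285,125,375,235),side=(205,100,295,210)),[],4)
```

```text
[0.57945721 0.12004538 0.05237307] (array([-0.3,  0.6, 35. ]), -0.001)
(98, array([ 0.5548, -0.1303]), np.float64(0.1761), np.float64(-4.79)) (162, array([0.5799, 0.1254]), np.float64(0.1806), np.float64(0.16))
(440, 728, 3)
```

View pics/gdone.png

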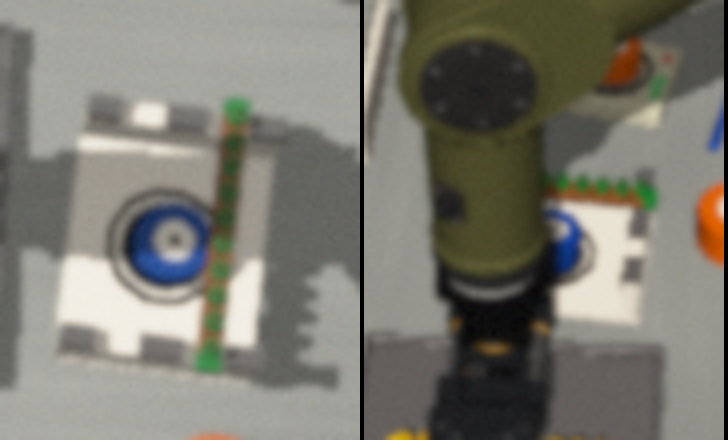

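Green is back at (0.5548, −0.1303), within 1 mm of its start. Now yellow.

Emit:
{"method": "drive_tool", "body": {
  "moves": [
    {"x": 0,"y": 0.5,"z": 15,"rx": 0,"ry": 0,"rz": 0,"fingers": 0},
    {"x": 0,"y": 0.5,"z": 27,"rx": 0,"ry": 0,"rz": 0,"fingers": 0},
    {"x": 0,"y": 0.5,"z": 35,"rx": 0,"ry": 0,"rz": 0,"fingers": 0},
    {"x": 0,"y": 0.5,"z": 35,"rx": 0,"ry": 0,"rz": 0,"fingers": 0},
    {"x": 0,"y": 0.5,"z": 35,"rx": 0,"ry": 0,"rz": 0,"fingers": 0.5},
    {"x": 0,"y": 0.5,"z": 35,"rx": 0,"ry": 0,"rz": 0,"fingers": 0.7},
    {"x": 0,"y": 0.5,"z": 35,"rx": 0,"ry": 0,"rz": 0,"fingers": 0.9},
    {"x": 0,"y": 0.5,"z": 35,"rx": 0,"ry": 0,"rz": 0,"fingers": 0.9},
    {"x": 0,"y": 0.5,"z": 35,"rx": 0,"ry": 0,"rz": 0,"fingers": 0.9}
  ],
  "force": 15
}}

```text
time_s: 34.72
tool_pos: [0.5798, 0.1212, 0.0178]
tool_rot: [180.0, 0.0, -180.0]
force: [0.3, -0.3, 1.6]
grip_width: 0.0158
grasp_force: 15.0
```

Emit:
{"method": "drive_tool", "body": {
  "moves": [
    {"x": 0,"y": 0,"z": -8,"rx": 0,"ry": 0,"rz": 0,"fingers": 0.9},
    {"x": 0,"y": 0,"z": -30,"rx": 0,"ry": 0,"rz": 0,"fingers": 0.9},
    {"x": 0,"y": 0,"z": -60,"rx": 0,"ry": 0,"rz": 0,"fingers": 0.9},
    {"x": 0,"y": 0,"z": -85,"rx": 0,"ry": 0,"rz": 0,"fingers": 0.9},
    {"x": 3,"y": -20,"z": -95,"rx": 0,"ry": 0,"rz": 0.01,"fingers": 0.9},
    {"x": 7,"y": -50,"z": -95,"rx": 0,"ry": 0,"rz": 0.03,"fingers": 0.9},
    {"x": 11,"y": -80,"z": -95,"rx": 0,"ry": 0,"rz": 0.05,"fingers": 0.9},
    {"x": 15,"y": -110,"z": -95,"rx": 0,"ry": 0,"rz": 0.07,"fingers": 0.9},
    {"x": 20,"y": -145,"z": -95,"rx": 0,"ry": 0,"rz": 0.085,"fingers": 0.9},
    {"x": 23,"y": -175,"z": -95,"rx": 0,"ry": 0,"rz": 0.085,"fingers": 0.9},
    {"x": 24,"y": -193,"z": -90,"rx": 0,"ry": 0,"rz": 0.085,"fingers": 0.9},
    {"x": 24,"y": -193,"z": -75,"rx": 0,"ry": 0,"rz": 0.085,"fingers": 0.9},
    {"x": 24,"y": -193,"z": -65,"rx": 0,"ry": 0,"rz": 0.085,"fingers": 0.9},
    {"x": 24,"y": -193,"z": -62,"rx": 0,"ry": 0,"rz": 0.085,"fingers": 0.9},
    {"x": 24,"y": -193,"z": -62,"rx": 0,"ry": 0,"rz": 0.085,"fingers": 0.9},
    {"x": 24,"y": -193,"z": -62,"rx": 0,"ry": 0,"rz": 0.085,"fingers": 0.9}
  ]
}}

```text
time_s: 36.72
tool_pos: [0.556, -0.0714, 0.0799]
tool_rot: [180.0, 0.0, 175.2]
force: [0.1, 0.1, -0.6]
grip_width: 0.0158
grasp_force: 15.0
```

Run:
```python
from bar import *
o=sensors.get_obs();print(o["tool_pos"],o["tool_rot"],meas("side",Y,(330,215,450,270),.084))
```

```text
[ 0.55603238 -0.07141364  0.07989015] [1.79989515e+02 3.87275604e-02 1.75187499e+02] (144, array([ 0.5546, -0.0699]), np.float64(0.1804), np.float64(-4.16))
```

Emit:
{"method": "drive_tool", "body": {
  "moves": [
    {"x": 0,"y": -0.5,"z": 6,"rx": 0,"ry": 0,"rz": 0,"fingers": 0.9},
    {"x": 0,"y": -0.5,"z": 11,"rx": 0,"ry": 0,"rz": 0,"fingers": 0.9},
    {"x": 0,"y": -0.5,"z": 14,"rx": 0,"ry": 0,"rz": 0,"fingers": 0.9},
    {"x": 0,"y": -0.5,"z": 16,"rx": 0,"ry": 0,"rz": 0,"fingers": 0.9},
    {"x": 0,"y": -0.5,"z": 17,"rx": 0,"ry": 0,"rz": 0,"fingers": 0.9},
    {"x": 0,"y": -0.5,"z": 17,"rx": 0,"ry": 0,"rz": 0,"fingers": 0.9}
  ]
}}

```text
time_s: 37.52
tool_pos: [0.5555, -0.0724, 0.0628]
tool_rot: [180.0, -0.0, 175.1]
force: [-1.4, -0.3, 2.1]
grip_width: 0.0157
grasp_force: 15.0
```

Emit:
{"method": "drive_tool", "body": {
  "moves": [
    {"x": 0,"y": 0,"z": 0.2,"rx": 0,"ry": 0,"rz": 0,"fingers": 0.5},
    {"x": 0,"y": 0,"z": 0.2,"rx": 0,"ry": 0,"rz": 0,"fingers": 0.0},
    {"x": 0,"y": 0,"z": 0.2,"rx": 0,"ry": 0,"rz": 0,"fingers": 0.0},
    {"x": 0,"y": 0,"z": 0.2,"rx": 0,"ry": 0,"rz": 0,"fingers": 0.0},
    {"x": 0,"y": 0,"z": -20,"rx": 0,"ry": 0,"rz": 0,"fingers": 0.0},
    {"x": 0,"y": 0,"z": -55,"rx": 0,"ry": 0,"rz": 0,"fingers": 0.0},
    {"x": 0,"y": 20,"z": -100,"rx": 0,"ry": 0,"rz": 0,"fingers": 0},
    {"x": 0,"y": 70,"z": -110,"rx": 0,"ry": 0,"rz": 0,"fingers": 0},
    {"x": 0,"y": 120,"z": -110,"rx": 0,"ry": 0,"rz": 0,"fingers": 0},
    {"x": 0,"y": 170,"z": -110,"rx": 0,"ry": 0,"rz": 0,"fingers": 0},
    {"x": 0,"y": 220,"z": -110,"rx": 0,"ry": 0,"rz": 0,"fingers": 0},
    {"x": 0,"y": 270,"z": -110,"rx": 0,"ry": 0,"rz": 0,"fingers": 0},
    {"x": 0,"y": 270,"z": -110,"rx": 0,"ry": 0,"rz": 0,"fingers": 0},
    {"x": 0,"y": 270,"z": -110,"rx": 0,"ry": 0,"rz": 0,"fingers": 0}
  ]
}}

```text
time_s: 39.28
tool_pos: [0.5784, 0.196, 0.1723]
tool_rot: [-179.9, -0.0, 175.1]
force: [0.4, -0.2, -0.3]
grip_width: 0.0436
grasp_force: 0.0
```

Run:
```python
from bar import *
O=((3,150,90),(17,255,255));B=((105,120,60),(125,255,255))
print("y",meas("top",Y,(478,222,515,348)),"g",meas("top",G,(512,222,552,348)))
for n,h,b,z in(("orange",O,(600,270,700,380),.04),("blue",B,(480,255,545,320),.03)):
    c=vision.read_camera("top"); p=pts(mask(c,*h,b)).astype(np.float32); e=cv2.minEnclosingCircle(p); print(n,len(p),e[1],onz(c,np.array([e[0]]),z)[0])
o=sensors.get_obs(); print(o["tool_pos"],o["force"],o["time_s"])
```

```text
y (208, array([ 0.5543, -0.0728]), np.float64(0.1779), np.float64(-4.85)) g (96, array([ 0.5548, -0.1303]), np.float64(0.1761), np.float64(-4.88))
orange 215 11.076187133789062 [ 0.51086749 -0.33883945  0.04      ]
blue 106 9.527475357055664 [ 0.55304528 -0.10188628  0.03      ]
[0.57877597 0.19493953 0.17276242] [-0.42915797 -0.60060854 -1.00683986] 39.475
```

All four pieces measure within a few millimetres of where they should be, and the arm is clear. Handing in.

```bash
python3 -c "
from cell import workorder; print(workorder.sign_off())"
```

```text
the job is handed in; nothing more can be done
None
```

The logger change is done and handed in at about 39.5 s: the orange logger is in the reader ring, the blue one is in the carrier ring, and both bars are back in their own slots, each within about 2 mm of where it started; the sign-off returned no verdict.

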